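# Squirt the pivot, flip the kickstand down, hold the receiver upright

### The job

Give the kickstand's pivot a squirt from the spray can beside it: press the can's nozzle cap right down and let it spring up again. Then flip the folded kickstand over centre and fully down, and with the gripper on the rubber grip of the top handle raise the tipped-back receiver frame until it stands upright. Finish while still holding it upright by that grip, as it tips back when let go, and leave the other things on the table where they are.

Things in the scene. Friction and masses are not known exactly. Their poses are not given: they have to be found in the camera images.
- rig: Dark steel base plate fixed to the table, 10 mm thick. Origin on the table below the middle of the frame's hinge line. z up; y along the hinge line (kickstand and spray can on the +y side); -x the near side, where the kickstand's foot belongs; +x the far side, to which the frame tips. Spans x -90 to +150, y -110 to +110 mm; two posts 72 mm tall at x 128, y -50 and +50 stop the tipped frame.
- lean (a joint): Tilt of the frame (steel tube 16 mm thick, 160 mm wide, 200 mm tall, holding a grey receiver box; about 0.9 kg) about a free hinge along the rig's y, 30 mm above the table. 0 = upright, its end stop, where the lowered kickstand's foot meets the table. 0.42 rad = tipped to the rig's +x against the posts (start). Not held, it tips back, even from 0 (1 N at the handle holds it at 0, 3 N at 0.42).
- handle: Round black rubber grip sleeve, 18 mm thick, 104 mm long, level along the rig's y, turning freely on the handle bar on top of the frame; the bar has a 50 mm leg down to the frame's top tube at each end, so 33 mm is free beneath the sleeve. Origin in the middle of the sleeve, 250 mm from the hinge line straight up the frame. This is where the gripper must hold.
- kick (a joint): Kickstand angle relative to the frame, about a free hub line along the rig's y. 0 = folded, its leg 0.3 rad past straight up the frame towards the rig's +x (start); growing = its foot swings over to the rig's -x and down; 2.69 rad = fully down at its stop. Its weight alone keeps it folded or down: with the frame tipped it balances at about 0.72 and falls to either side; 1 N at the foot moves it.
- kick_hub (a point): Centre of the kickstand's hub (disc 28 mm across, 18 mm thick), on the frame's +y side: 80 mm up the frame from the hinge line, at 145 mm along the rig's +y from its middle, standing 57 mm clear of the frame's side tube.
- kick_foot (a point): Centre of the kickstand's foot, a black rubber ball 24 mm across at the end of the leg (round dark rod 12 mm thick), 134 mm from the hub's centre.
- cap (a joint): Travel of the spray can's sprung nozzle cap: 0 = up, 0.006 m = fully down. Takes 2.4 N to start and 6 N at the bottom; springs back by itself.
- cap_top (a point): Centre of the flat top of the white nozzle cap (20 mm across, 18 mm tall) of the aluminium spray can (52 mm across, standing in a fixed dark holder 90 mm across at its foot, beside the kickstand); about 189 mm above the table, pressed straight down.
- driver: bystander: screwdriver lying on the table, about 200 mm long; origin under its middle
- mug: bystander: white ceramic mug, 80 mm across, 90 mm tall; origin under its centre
- jar: bystander: small glass jar with a lid, 60 mm across, 75 mm tall; origin under its centre
- meter: bystander: black hand multimeter lying flat, 150 x 78 x 40 mm; origin under its centre
- key: bystander: brass telegraph key on a dark wooden block, 140 x 75 x 50 mm; origin under its centre
- phones: bystander: black headphones lying flat, about 180 x 170 x 28 mm; origin between the two ear cups, on the table
- switchbox: bystander: small aluminium switch box with a knob, 110 x 70 x 60 mm; origin under its centre
Things that resemble listed ones, but are neither listed nor needed, are in the scene too. Several things look just like the part that bears cap: the one meant starts nearest to the robot's base.

How it is judged:
On the way, in this order (a step that is already met when the one before it is completed fails the run):
1. the nozzle cap is pressed right down (value of joint cap above 0.0045 m), for 0.05 s.
2. the cap has sprung up again (value of joint cap below 0.001 m), for 0.1 s.
3. the kickstand is flipped fully down (value of joint kick above 2.55 rad), for 0.2 s.
4. the fingers have the handle and the frame is upright (contact force between the fingers and handle above 0.3 N and value of joint lean below 0.07 rad), for 0.2 s.
At the end, for the whole second after the job is handed in: The frame is held still within 0.07 rad of upright with the fingers bearing on the handle's grip (over 0.3 N), the kickstand is down (over 2.55 rad) and the nozzle cap is up (all of step 4 and value of joint kick above 2.55 rad and value of joint cap below 0.001 m and velocity of joint lean between -0.05 and 0.05 rad/s); the arm keeps its last pose, push and grip.
It fails at once if a bystander is shoved more than 40 mm or knocked over (distance of any of driver, mug, jar, meter, key, phones, switchbox from where it was at the start of the episode above 0.04 m or angle between any of driver, mug, jar, meter, key, phones, switchbox's own z axis and vertical above 0.6 rad).
It also fails if it takes over 67 s, if anything falls off the work surface, if the arm or the gripper's body presses on something with over 40 N, if the wrist force passes 120 N, or if a joint passes its speed limit or range.

### The arm

A 6-joint arm with a two-finger parallel gripper is mounted at the origin on the work surface. World frame = base frame: x ahead of the robot, y to its left, z up, the work surface at z = 0. Lengths are in m, angles in rad, forces in N, time in s.
With the tool pointing down it reaches from about 0.35 to 0.85 m from the base axis. Payload 8.1 kg.
Tool frame: the origin (TCP) lies on the centre line of the jaws, within the pads' length; the fingertips stand 8 mm ahead of it and the grasp point (between the pads) lies 11 mm behind it; z points along the fingers, y is the line along which they close (so a half turn about z gives the same grasp; the last joint's range is limited). The gripper opens to 93 mm and grips with 3 to 60 N. Pads are 15 mm wide; open, the fingers measure 128 mm over their backs; the gripper's body (75 mm by 188 mm) begins 65 mm behind the grasp point.
Start: joints at [1.218, 0.13, 1.488, -0, 1.523, -0.085], TCP at [0.159, 0.579, 0.227] pointing down, gripper open.
Joint ranges: [-2.96, 2.96], [-0.89, 2.26], [0.02, 2.5], [-1.34, 4.48], [0, 2.73], [-2.66, 2.66]. Speed limits (rad/s): [2.39, 2.39, 2.79, 3.14, 3.14, 3.14].

### API

Orientations are given as a 3x3 rotation matrix whose columns are the frame's x, y, z axes.
In Python, from cell import monitor, viewer, close_job gives the robot as it stands.
- The arm moves only by the tool arm_command, never from a script. Its argument "deltas" is a list of rows, each an object of numbers: "dx", "dy", "dz": the shift along the world's x, y, z in units of 0.025 m (1.0 is 0.025 m); "ax", "ay", "az": the turn, a rotation vector about the world's x, y, z in units of 0.15 rad (1.0 is 0.15 rad); "hand": the opening in per cent of the stroke, from 0 (shut) to 100 (fully open). A call has 1 to 8 rows; each row shifts and turns the commanded pose from where the row before left it; what a row does not reach is not made up. A row lasts 1/10 s, in which the tool goes at most 50 mm and 8.59 degrees, less where a joint would pass 70% of its speed; a pose out of reach is approached as far as the arm can. A call with a number of a shift or a turn outside -1 to 1 is refused whole. A call with a gripper value outside its range is refused whole. The fingers move at their own pace and stop on an object; the grip force is fixed at half the most. Time passes only in rows, so rows that do not move let the fingers close. It gives the time, the measured TCP pose, the force, the opening and the grip force at its end, in the units of the state.
- monitor.sense(): the state, without advancing time (a new reading comes with each control period).
- viewer.camera(name): name is "scene" or "top" or "wrist"; returns a dict with "pixels" (420x560x3 uint8, blue, green, red), "fx", "fy", "cx", "cy" (pixels), "R" (3x3) and "t" (3): a world point X has camera coordinates R X + t. Camera axes: x right, y down, z forward; pixel columns grow to the right and rows downward; lengths in m; the calibration is good to about 2 mm. A picture is of the moment at which its call begins. There is no depth.
- close_job(): hands the job in; it is judged then, once.
The state is a dict: "time": time; "joints": joint angles; "qvel": joint speeds; "joint_torque": joint torques, N m; "eef_pos": TCP position; "tool_rot": TCP orientation; "wrist_force": force on the tool from outside, world axes, zero at the start; "moment": the same for the moment, N m; "gripper_width": opening from 0.0 (shut) to 1.0 (fully open); "grip_force": force on a finger pad.
Only numpy, scipy, OpenCV 4.12 (cv2) and the standard library are available. Lean on these libraries where they do the work, as an engineer would, in place of code of your own. Each camera call takes 0.05 s, during which the arm holds its last target. There are 200 camera calls.

## Working session

There is one attempt and no reset: what is moved stays moved. The work goes in short steps, Python scripts to look and compute and a tool call to move; the robot and the scene stay as the last step left them, time stands still between calls to the robot, and variables do not carry over. Pictures are saved under pics/ and viewed, at most 10 in all, crops included, and the job is handed in when it is done.

Besides the shell and the picture viewer there is one more tool, called after "Request:" as name([rows], argument=value, ...), one row to a line, values as JSON. arm_command: Moves the arm, as the interface text tells. Its arguments: {"type":"object","properties":{"deltas":{"type":"array","items":{"type":"object","properties":{"dx":{"type":"number"},"dy":{"type":"number"},"dz":{"type":"number"},"ax":{"type":"number"},"ay":{"type":"number"},"az":{"type":"number"},"hand":{"type":"number"}}}}},"required":["deltas"]}

```bash
mkdir -p pics; cat > h.py <<'E'
import numpy as np, cv2
from cell import monitor, viewer, close_job
def cam(n,f=None):
    c=viewer.camera(n); c={k:(np.array(v) if k in('R','t','pixels') else v) for k,v in c.items()}
    if f: cv2.imwrite('pics/'+f,c['pixels'])
    return c
def ray(c,u,v):
    d=c['R'].T@np.array([(u-c['cx'])/c['fx'],(v-c['cy'])/c['fy'],1]); return -c['R'].T@c['t'],d
def onz(c,u,v,z):
    o,d=ray(c,u,v); return o+d*(z-o[2])/d[2]
def tri(c1,p1,c2,p2):
    o1,d1=ray(c1,*p1);o2,d2=ray(c2,*p2)
    A=np.c_[d1,-d2]; s=np.linalg.lstsq(A,o2-o1,rcond=None)[0]
    a=o1+d1*s[0];b=o2+d2*s[1]; return (a+b)/2,np.linalg.norm(a-b)
def proj(c,X):
    p=c['R']@np.array(X)+c['t']; return c['fx']*p[0]/p[2]+c['cx'],c['fy']*p[1]/p[2]+c['cy']
E
python3 - <<'E'
from h import *
for n in('scene','top'):
    c=cam(n,n+'1.png'); np.savez(n+'1.npz',**c)
    print(n,-c['R'].T@c['t'],c['fx'])
print(monitor.sense())
E
```

```text
scene [1.32067303 0.12681101 0.80825339] 433.24940988834686
top [0.34183147 0.01900283 1.15349623] 397.5947501309157
{'time': 0.1, 'joints': array([ 1.21760876e+00,  1.31088819e-01,  1.48914852e+00, -1.19349155e-06,
        1.52299807e+00, -8.54145815e-02]), 'qvel': array([ 2.84340887e-04,  4.25001704e-04, -2.60267777e-03,  1.69832226e-03,
       -2.59867387e-04,  2.23791491e-05]), 'joint_torque': array([ 1.73945336e-03, -5.61336422e+01, -4.93100202e+01,  7.70903192e-02,
        2.88720924e-02, -4.48709230e-07]), 'eef_pos': array([0.15856761, 0.57815882, 0.22570244]), 'tool_rot': array([[-9.64362497e-01,  2.64583923e-01, -5.67097655e-04],
       [ 2.64584494e-01,  9.64361275e-01, -1.54177649e-03],
       [ 1.38957746e-04, -1.63687667e-03, -9.99998651e-01]]), 'wrist_force': array([-0.83355163,  0.28564572, -0.22831508]), 'moment': array([-0.0521522 , -0.02067732, -0.00295246]), 'grip_force': 0.0, 'gripper_width': 1.000680908267347}
```

View pics/scene1.png

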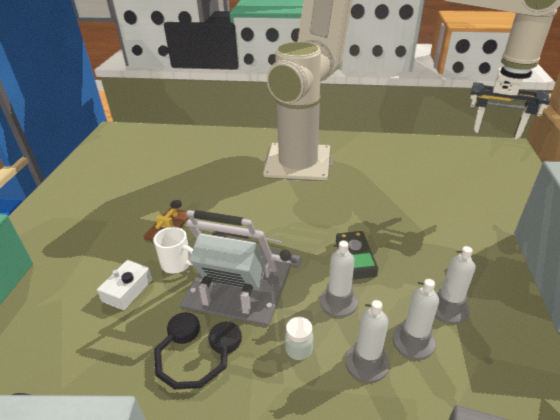

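View pics/top1.png

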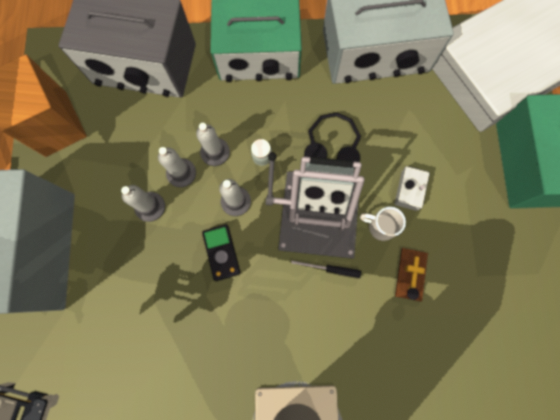

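The scene view shows the rig at about (240,270) and the nearest can at (341,275), with its cap at (343,245). In the top view the base is at the bottom, the rig at (320,215), the kickstand foot at (272,156) and the near can's cap at (227,184). I'll zoom in on both.

```bash
python3 - <<'E'
import cv2,numpy as np
a=cv2.imread('pics/scene1.png')[195:335,170:370]; b=cv2.imread('pics/top1.png')[130:270,200:400]
cv2.imwrite('pics/z1.png',cv2.resize(np.vstack([a]),None,fx=4,fy=4,interpolation=3))
cv2.imwrite('pics/z2.png',cv2.resize(b,None,fx=4,fy=4,interpolation=3))
E
```

```text
(no output)
```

View pics/z1.png

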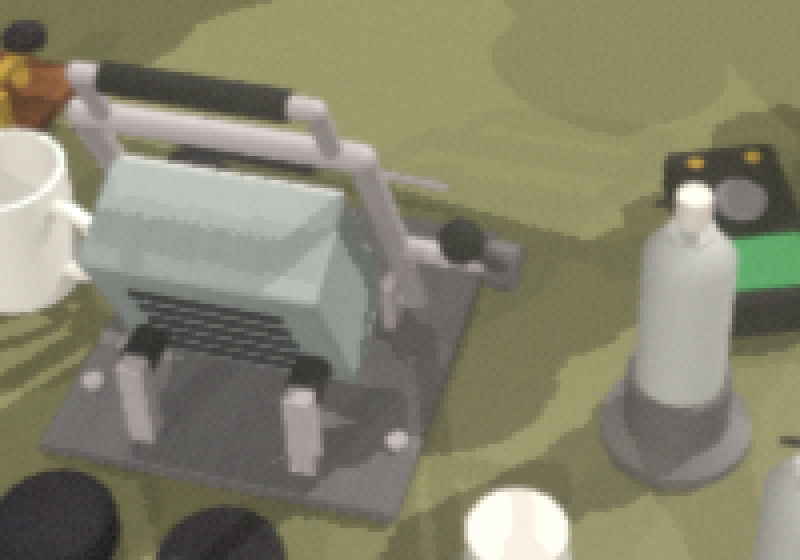

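View pics/z2.png

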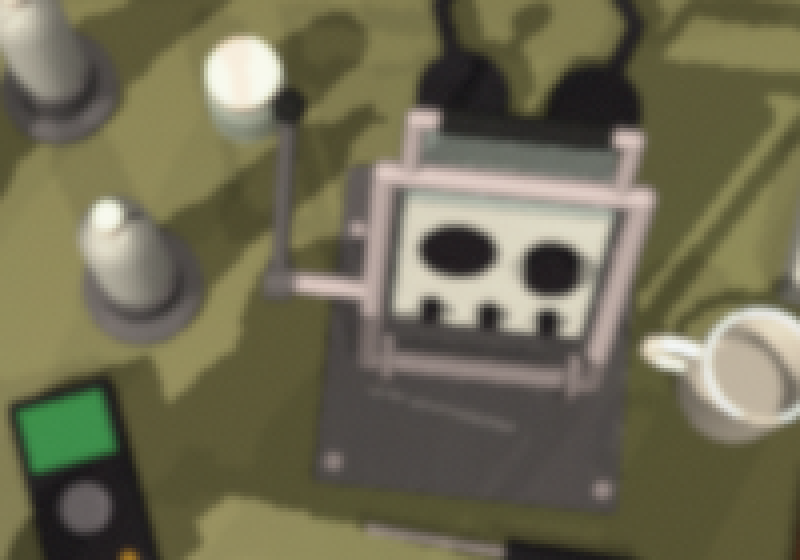

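```bash
python3 - <<'E'
from h import *
s=dict(np.load('scene1.npz'));t=dict(np.load('top1.npz'))
S=lambda u,v:(170+u/4,195+v/4)
T=lambda u,v:(200+u/4,130+v/4)
for n,a,b in [('handle',(196,91),(527,130)),('cap',(695,188),(107,212)),('foot',(462,242),(289,107)),('hub',(500,264),(279,282))]:
    print(n,*tri(s,S(*a),t,T(*b)))
cap=onz(t,*T(107,212),.189); print('cap z',cap, onz(s,*S(695,188),.189))
L=onz(t,*T(318,478),.01);R=onz(t,*T(612,508),.01)
print('near corners',L,R,np.linalg.norm(L-R))
FL=onz(s,*S(392,520),.01);FR=onz(s,*S(42,447),.01)
print('far corners',FL,FR)
yaw=np.arctan2(*( (L-R)[[1,0]]))-np.pi/2
yaw2=np.arctan2(*( (FL-FR)[[1,0]]))-np.pi/2
yaw3=np.arctan2(*((FL-L+FR-R)[[1,0]]))
yaw=(yaw+yaw2+2*yaw3)/4 if 1 else yaw
ctr=(L+R+FL+FR)/4; ex=np.array([np.cos(yaw),np.sin(yaw),0]);ey=np.array([-ex[1],ex[0],0])
o=ctr-.03*ex; o[2]=0; print('yaw',yaw,yaw2,yaw3,'o',o)
np.savez('rig.npz',o=o,ex=ex,ey=ey)
def P(x,y,z): return o+ex*x+ey*y+np.array([0,0,z])
l=.42
print('handle0',P(.25*np.sin(l),0,.03+.25*np.cos(l)),'up',P(0,0,.28))
h=P(.08*np.sin(l),.145,.03+.08*np.cos(l));print('hub',h)
f=P(.08*np.sin(l)+.134*np.sin(l+.3),.145,.03+.08*np.cos(l)+.134*np.cos(l+.3));print('foot',f)
for n,X in [('hub',h),('foot',f)]: print(n,proj(s,X),proj(t,X))
# bystander heights positions
for n,uv,z in [('mug',T(757,360),.09),('meter',(221,252),.04),('jar',T(243,72),.075),('driver tip',T(365,528),.01),('can2',(203,127),.189)]: print(n,onz(t,*uv,z))
E
```

```text
handle [ 0.65140162 -0.10087325  0.25590105] 0.002335385113236051
cap [0.62842635 0.1571035  0.19132506] 0.0013317658062458172
foot [0.69098089 0.04048118 0.20043192] 0.0010450129658541685
hub [0.60235825 0.05155008 0.09948563] 0.001322819308847394
cap z [0.62913773 0.15676448 0.189     ] [0.62568257 0.15788374 0.189     ]
near corners [0.47812148 0.03043417 0.01      ] [ 0.44984757 -0.17967265  0.01      ] 0.21200068850738607
far corners [0.72129674 0.00154787 0.01      ] [ 0.69075164 -0.21135738  0.01      ]
yaw -0.1313049766082407 -0.14249569477707813 -0.12447929520737698 o [ 0.5552626  -0.08583416  0.        ]
handle0 [ 0.6563252  -0.09918097  0.25827224] up [ 0.5552626  -0.08583416  0.28      ]
hub [0.6065872  0.05364668 0.10304712]
foot [0.69418415 0.04207821 0.20378908]
hub (np.float64(295.9980650876065), np.float64(261.2372531066392)) (np.float64(269.13477691878325), np.float64(198.67097264347836))
foot (np.float64(285.81084887101446), np.float64(255.4431078506674)) (np.float64(271.3385655316871), np.float64(155.13689843393396))
mug [ 0.53947561 -0.27122598  0.09      ]
meter [0.47275344 0.19434227 0.04      ]
jar [0.76465245 0.07512137 0.075     ]
driver tip [ 0.44120326 -0.00213452  0.01      ]
can2 [0.78296719 0.21854362 0.189     ]
```

Request:
arm_command([
  {"dz": 1, "az": -0.48, "hand": 0},
  {"dx": 0.94, "dy": -0.84, "dz": 1, "az": -0.48, "hand": 0},
  {"dx": 0.94, "dy": -0.84, "dz": 1, "az": -0.48, "hand": 0},
  {"dx": 0.94, "dy": -0.84, "az": -0.48, "hand": 0},
  {"dx": 0.94, "dy": -0.84, "az": -0.48, "hand": 0},
  {"dx": 0.94, "dy": -0.84, "az": -0.48, "hand": 0},
  {"dx": 0.94, "dy": -0.84, "az": -0.48, "hand": 0},
  {"dx": 0.94, "dy": -0.84, "az": -0.48, "hand": 0},
])

```text
validation failed for argument at $.de...
```

Request:
arm_command([
  {"dx": 0.94, "dy": -0.84, "az": -0.48, "hand": 0},
  {"dx": 0.94, "dy": -0.84, "az": -0.48, "hand": 0},
  {"dx": 0.94, "dy": -0.84, "az": -0.48, "hand": 0},
  {"dx": 0.94, "dy": -0.84, "az": -0.48, "hand": 0},
  {"dx": 0.94, "dy": -0.84, "az": -0.48, "hand": 0},
  {"dx": 0.94, "dy": -0.84, "az": -0.48, "hand": 0},
  {"dx": 0.94, "dy": -0.84, "az": -0.48, "hand": 0},
  {"dx": 0.94, "dy": -0.84, "az": -0.48, "hand": 0},
])

```text
validation failed for argument at $.de...
```

Request:
arm_command([
  {"dx": 0.94, "dy": -0.84, "az": -0.48, "hand": 0},
  {"dx": 0.94, "dy": -0.84, "az": -0.48, "hand": 0},
  {"dx": 0.94, "dy": -0.84, "az": -0.48, "hand": 0},
  {"dx": 0.94, "dy": -0.84, "az": -0.48, "hand": 0},
  {"hand": 0},
  {"hand": 0},
])

```text
validation failed for argument at $.de...
```

Request:
arm_command([
  {"dx": 0, "dy": 0, "dz": 1, "ax": 0, "ay": 0, "az": -0.48, "hand": 0},
])

```text
time: 0.2
eef_pos: [0.1579, 0.5763, 0.2469]
tool_rot: [[-0.943, 0.334, -0.003], [0.334, 0.943, -0.008], [0.0, -0.008, -1.0]]
wrist_force: [0.3, -0.3, -0.5]
gripper_width: 0.952
grip_force: 0.0
```

Request:
arm_command([
  {"dx": 0.94, "dy": -0.84, "dz": 1, "ax": 0, "ay": 0, "az": -0.48, "hand": 0},
  {"dx": 0.94, "dy": -0.84, "dz": 1, "ax": 0, "ay": 0, "az": -0.48, "hand": 0},
  {"dx": 0.94, "dy": -0.84, "dz": 0, "ax": 0, "ay": 0, "az": -0.48, "hand": 0},
  {"dx": 0.94, "dy": -0.84, "dz": 0, "ax": 0, "ay": 0, "az": -0.48, "hand": 0},
  {"dx": 0.94, "dy": -0.84, "dz": 0, "ax": 0, "ay": 0, "az": -0.48, "hand": 0},
  {"dx": 0.94, "dy": -0.84, "dz": 0, "ax": 0, "ay": 0, "az": -0.48, "hand": 0},
  {"dx": 0.94, "dy": -0.84, "dz": 0, "ax": 0, "ay": 0, "az": -0.48, "hand": 0},
  {"dx": 0.94, "dy": -0.84, "dz": 0, "ax": 0, "ay": 0, "az": -0.48, "hand": 0},
])

```text
time: 1.0
eef_pos: [0.3474, 0.4095, 0.3012]
tool_rot: [[-0.607, 0.795, -0.001], [0.795, 0.607, -0.001], [-0.0, -0.001, -1.0]]
wrist_force: [0.1, 0.0, -0.5]
gripper_width: 0.272
grip_force: 0.0
```

Request:
arm_command([
  {"dx": 0.94, "dy": -0.84, "dz": 0, "ax": 0, "ay": 0, "az": -0.48, "hand": 0},
  {"dx": 0.94, "dy": -0.84, "dz": 0, "ax": 0, "ay": 0, "az": -0.48, "hand": 0},
  {"dx": 0.94, "dy": -0.84, "dz": 0, "ax": 0, "ay": 0, "az": -0.48, "hand": 0},
  {"dx": 0.94, "dy": -0.84, "dz": 0, "ax": 0, "ay": 0, "az": -0.48, "hand": 0},
  {"dx": 0.94, "dy": -0.84, "dz": 0, "ax": 0, "ay": 0, "az": -0.48, "hand": 0},
  {"dx": 0.94, "dy": -0.84, "dz": 0, "ax": 0, "ay": 0, "az": -0.48, "hand": 0},
  {"dx": 0.94, "dy": -0.84, "dz": 0, "ax": 0, "ay": 0, "az": -0.48, "hand": 0},
  {"dx": 0.94, "dy": -0.84, "dz": 0, "ax": 0, "ay": 0, "az": -0.48, "hand": 0},
])

```text
time: 1.8
eef_pos: [0.5354, 0.2416, 0.3011]
tool_rot: [[-0.076, 0.997, -0.001], [0.997, 0.076, -0.0], [-0.0, -0.001, -1.0]]
wrist_force: [-1.1, 0.2, -0.5]
gripper_width: 0.005
grip_force: 0.0
```

Request:
arm_command([
  {"dx": 0.94, "dy": -0.84, "dz": 0, "ax": 0, "ay": 0, "az": -0.48, "hand": 0},
  {"dx": 0.94, "dy": -0.84, "dz": 0, "ax": 0, "ay": 0, "az": -0.48, "hand": 0},
  {"dx": 0.94, "dy": -0.84, "dz": 0, "ax": 0, "ay": 0, "az": -0.48, "hand": 0},
  {"dx": 0, "dy": 0, "dz": 0, "ax": 0, "ay": 0, "az": 0, "hand": 0},
  {"dx": 0, "dy": 0, "dz": 0, "ax": 0, "ay": 0, "az": 0, "hand": 0},
  {"dx": 0, "dy": 0, "dz": 0, "ax": 0, "ay": 0, "az": 0, "hand": 0},
])

```text
time: 2.4
eef_pos: [0.6046, 0.1802, 0.3013]
tool_rot: [[0.135, 0.991, -0.001], [0.991, -0.135, 0.0], [0.0, -0.001, -1.0]]
wrist_force: [-0.0, 0.8, 0.9]
gripper_width: 0.005
grip_force: 0.0
```

Request:
arm_command([
  {"dx": 0.94, "dy": -0.92, "dz": 0, "ax": 0, "ay": 0, "az": 0, "hand": 0},
  {"dx": 0, "dy": 0, "dz": -1, "ax": 0, "ay": 0, "az": 0, "hand": 0},
  {"dx": 0, "dy": 0, "dz": -1, "ax": 0, "ay": 0, "az": 0, "hand": 0},
  {"dx": 0, "dy": 0, "dz": -1, "ax": 0, "ay": 0, "az": 0, "hand": 0},
  {"dx": 0, "dy": 0, "dz": -0.8, "ax": 0, "ay": 0, "az": 0, "hand": 0},
  {"dx": 0, "dy": 0, "dz": 0, "ax": 0, "ay": 0, "az": 0, "hand": 0},
  {"dx": 0, "dy": 0, "dz": 0, "ax": 0, "ay": 0, "az": 0, "hand": 0},
])

```text
time: 3.1
eef_pos: [0.6282, 0.1575, 0.2071]
tool_rot: [[0.135, 0.991, -0.0], [0.991, -0.135, 0.0], [0.0, -0.0, -1.0]]
wrist_force: [0.5, 0.2, -0.1]
gripper_width: 0.006
grip_force: 0.0
```

```bash
python3 - <<'E'
from h import *
a=cam('scene')
s=cv2.resize(a['pixels'][200:300,290:390],None,fx=4,fy=4,interpolation=3)
b=cv2.resize(cam('wrist')['pixels'],(560,420))[0:400]
cv2.imwrite('pics/c.png',np.hstack([s,b[:, 80:480]]))
E
```

```text
(no output)
```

View pics/c.png

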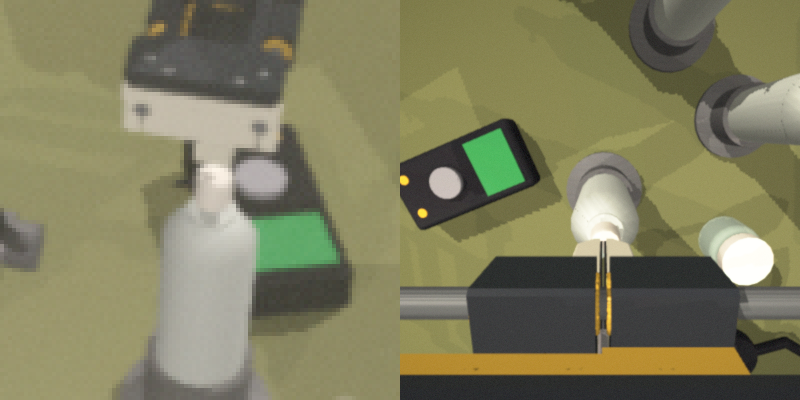

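The closed fingers sit centred over the cap: at (213,175) in the scene crop, with the can axis at (605,230) in the wrist crop. I can press now.

Request:
arm_command([
  {"dx": 0, "dy": 0, "dz": -0.3, "ax": 0, "ay": 0, "az": 0, "hand": 0},
  {"dx": 0, "dy": 0, "dz": -0.2, "ax": 0, "ay": 0, "az": 0, "hand": 0},
  {"dx": 0, "dy": 0, "dz": -0.1, "ax": 0, "ay": 0, "az": 0, "hand": 0},
  {"dx": 0, "dy": 0, "dz": 0, "ax": 0, "ay": 0, "az": 0, "hand": 0},
  {"dx": 0, "dy": 0, "dz": 0, "ax": 0, "ay": 0, "az": 0, "hand": 0},
])

```text
time: 3.7
eef_pos: [0.6294, 0.1568, 0.1927]
tool_rot: [[0.137, 0.991, 0.002], [0.991, -0.137, 0.001], [0.001, 0.002, -1.0]]
wrist_force: [1.7, 0.8, 5.4]
gripper_width: 0.004
grip_force: 2.5
```

Request:
arm_command([
  {"dx": 0, "dy": 0, "dz": -0.1, "ax": 0, "ay": 0, "az": 0, "hand": 0},
  {"dx": 0, "dy": 0, "dz": -0.1, "ax": 0, "ay": 0, "az": 0, "hand": 0},
  {"dx": 0, "dy": 0, "dz": 0, "ax": 0, "ay": 0, "az": 0, "hand": 0},
  {"dx": 0, "dy": 0, "dz": 0, "ax": 0, "ay": 0, "az": 0, "hand": 0},
])

```text
time: 4.1
eef_pos: [0.6296, 0.1569, 0.1911]
tool_rot: [[0.136, 0.991, 0.004], [0.991, -0.136, 0.001], [0.001, 0.004, -1.0]]
wrist_force: [-7.5, -0.1, 22.5]
gripper_width: 0.007
grip_force: 11.1
```

Request:
arm_command([
  {"dx": 0, "dy": 0, "dz": 0.6, "ax": 0, "ay": 0, "az": 0, "hand": 0},
  {"dx": 0, "dy": 0, "dz": 1, "ax": 0, "ay": 0, "az": 0, "hand": 0},
  {"dx": 0, "dy": 0, "dz": 1, "ax": 0, "ay": 0, "az": 0, "hand": 0},
  {"dx": 0, "dy": 0, "dz": 1, "ax": 0, "ay": 0, "az": 0, "hand": 0},
  {"dx": 0, "dy": 0, "dz": 1, "ax": 0, "ay": 0, "az": 0, "hand": 0},
])

```text
time: 4.6
eef_pos: [0.6283, 0.1564, 0.3022]
tool_rot: [[0.137, 0.991, -0.001], [0.991, -0.137, -0.0], [-0.001, -0.001, -1.0]]
wrist_force: [0.0, 0.1, 0.1]
gripper_width: 0.005
grip_force: 0.0
```

Request:
arm_command([
  {"dx": 0.93, "dy": -0.87, "dz": 0, "ax": 0, "ay": 0, "az": 0, "hand": 0},
  {"dx": 0.93, "dy": -0.87, "dz": 0, "ax": 0, "ay": 0, "az": 0, "hand": 0},
  {"dx": 0.93, "dy": -0.87, "dz": 0, "ax": 0, "ay": 0, "az": 0, "hand": 0},
  {"dx": 0.93, "dy": -0.87, "dz": 0, "ax": 0, "ay": 0, "az": 0, "hand": 0},
  {"dx": 0.93, "dy": -0.87, "dz": 0, "ax": 0, "ay": 0, "az": 0, "hand": 0},
  {"dx": 0, "dy": 0, "dz": 0, "ax": 0, "ay": 0, "az": 0, "hand": 0},
  {"dx": 0, "dy": 0, "dz": 0, "ax": 0, "ay": 0, "az": 0, "hand": 0},
])

```text
time: 5.3
eef_pos: [0.7448, 0.0471, 0.3001]
tool_rot: [[0.138, 0.99, -0.003], [0.99, -0.138, 0.0], [-0.0, -0.003, -1.0]]
wrist_force: [-0.2, 0.0, -0.1]
gripper_width: 0.007
grip_force: 0.0
```

Request:
arm_command([
  {"dx": 0, "dy": 0, "dz": -1, "ax": 0, "ay": 0, "az": 0, "hand": 0},
  {"dx": 0, "dy": 0, "dz": -1, "ax": 0, "ay": 0, "az": 0, "hand": 0},
  {"dx": 0, "dy": 0, "dz": -1, "ax": 0, "ay": 0, "az": 0, "hand": 0},
  {"dx": 0, "dy": 0, "dz": -1, "ax": 0, "ay": 0, "az": 0, "hand": 0},
  {"dx": 0, "dy": 0, "dz": -0.4, "ax": 0, "ay": 0, "az": 0, "hand": 0},
  {"dx": 0, "dy": 0, "dz": 0, "ax": 0, "ay": 0, "az": 0, "hand": 0},
])

```text
time: 5.9
eef_pos: [0.7434, 0.0487, 0.1898]
tool_rot: [[0.136, 0.991, -0.004], [0.991, -0.136, 0.0], [-0.0, -0.004, -1.0]]
wrist_force: [-0.2, 0.5, 0.5]
gripper_width: 0.006
grip_force: 0.0
```

Request:
arm_command([
  {"dx": -0.5, "dy": 0.03, "dz": 0, "ax": 0, "ay": 0, "az": 0, "hand": 0},
  {"dx": -0.5, "dy": 0.03, "dz": 0, "ax": 0, "ay": 0, "az": 0, "hand": 0},
  {"dx": -0.5, "dy": 0.03, "dz": 0, "ax": 0, "ay": 0, "az": 0, "hand": 0},
  {"dx": -0.5, "dy": 0.03, "dz": 0, "ax": 0, "ay": 0, "az": 0, "hand": 0},
  {"dx": -0.5, "dy": 0.03, "dz": 0, "ax": 0, "ay": 0, "az": 0, "hand": 0},
  {"dx": -0.5, "dy": 0.03, "dz": 0, "ax": 0, "ay": 0, "az": 0, "hand": 0},
  {"dx": -0.5, "dy": 0.03, "dz": 0, "ax": 0, "ay": 0, "az": 0, "hand": 0},
  {"dx": -0.5, "dy": 0.03, "dz": 0, "ax": 0, "ay": 0, "az": 0, "hand": 0},
])

```text
time: 6.7
eef_pos: [0.6455, 0.0543, 0.1946]
tool_rot: [[0.136, 0.991, 0.004], [0.991, -0.136, 0.0], [0.001, 0.004, -1.0]]
wrist_force: [-0.3, 0.5, 0.4]
gripper_width: 0.007
grip_force: 0.2
```

Request:
arm_command([
  {"dx": -0.5, "dy": 0.03, "dz": 0, "ax": 0, "ay": 0, "az": 0, "hand": 0},
  {"dx": -0.5, "dy": 0.03, "dz": 0, "ax": 0, "ay": 0, "az": 0, "hand": 0},
  {"dx": -0.5, "dy": 0.03, "dz": 0, "ax": 0, "ay": 0, "az": 0, "hand": 0},
  {"dx": -0.5, "dy": 0.03, "dz": 0, "ax": 0, "ay": 0, "az": 0, "hand": 0},
  {"dx": -0.5, "dy": 0.03, "dz": 0, "ax": 0, "ay": 0, "az": 0, "hand": 0},
  {"dx": 0, "dy": 0, "dz": 0, "ax": 0, "ay": 0, "az": 0, "hand": 0},
  {"dx": 0, "dy": 0, "dz": 0, "ax": 0, "ay": 0, "az": 0, "hand": 0},
  {"dx": 0, "dy": 0, "dz": 0, "ax": 0, "ay": 0, "az": 0, "hand": 0},
])

```text
time: 7.5
eef_pos: [0.5834, 0.0577, 0.1927]
tool_rot: [[0.136, 0.991, 0.002], [0.991, -0.136, 0.0], [0.0, 0.002, -1.0]]
wrist_force: [-0.1, 0.3, 0.0]
gripper_width: 0.003
grip_force: 0.0
```

```bash
python3 - <<'E'
from h import *
a=cam('scene')['pixels'][170:335,170:350]; b=cam('top')['pixels'][130:295,200:360]
cv2.imwrite('pics/k.png',cv2.resize(np.hstack([a,b]),None,fx=2.3,fy=2.3,interpolation=3))
E
```

```text
(no output)
```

View pics/k.png

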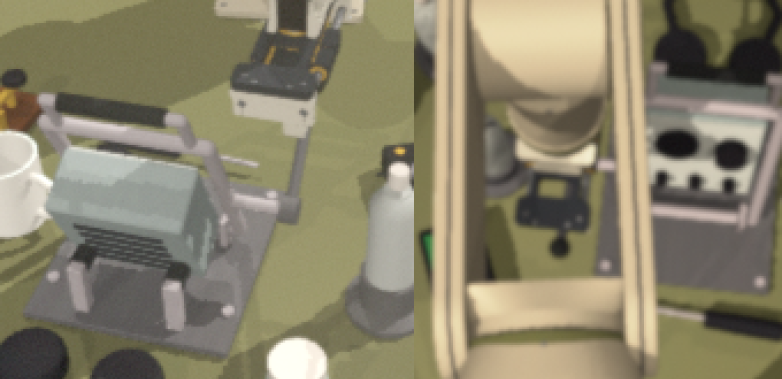

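Past centre: in the top half the foot is at (560,245). I'll check that against the expected down position.

```bash
python3 - <<'E'
from h import *
t=cam('top');s=cam('scene')
h=np.array([.603,.052,.1]);ex=np.array([.9914,-.131,0])
for k in(1.2,1.6,2.0,2.4,2.69):
    a=.72-k; X=h+.134*(np.sin(a)*ex+np.array([0,0,np.cos(a)])); print(k,X.round(3),np.round(proj(t,X)),np.round(proj(s,X)))
print(monitor.sense()['time'])
E
```

```text
1.2 [0.542 0.06  0.219] [265. 213.] [302. 204.]
1.6 [0.501 0.066 0.185] [264. 232.] [305. 206.]
2.0 [0.476 0.069 0.138] [264. 245.] [307. 215.]
2.4 [0.471 0.069 0.085] [265. 249.] [307. 230.]
2.69 [0.481 0.068 0.048] [266. 247.] [306. 243.]
7.7
```

Request:
arm_command([
  {"dx": 0, "dy": 0, "dz": 1, "ax": 0, "ay": 0, "az": 0, "hand": 0},
  {"dx": 0, "dy": 0, "dz": 1, "ax": 0, "ay": 0, "az": 0, "hand": 0},
  {"dx": 0, "dy": 0, "dz": 1, "ax": 0, "ay": 0, "az": 0, "hand": 0},
  {"dx": 0, "dy": 0, "dz": 1, "ax": 0, "ay": 0, "az": 0, "hand": 0},
  {"dx": 0, "dy": 0, "dz": 1, "ax": 0, "ay": 0, "az": 0, "hand": 0},
  {"dx": 0, "dy": 0, "dz": 0, "ax": 0, "ay": 0, "az": 0, "hand": 0},
  {"dx": 0, "dy": 0, "dz": 0, "ax": 0, "ay": 0, "az": 0, "hand": 0},
])

```text
time: 8.4
eef_pos: [0.5829, 0.0576, 0.3168]
tool_rot: [[0.137, 0.991, 0.001], [0.991, -0.137, 0.0], [0.0, 0.001, -1.0]]
wrist_force: [-0.6, 0.2, -1.2]
gripper_width: 0.004
grip_force: 0.0
```

```bash
python3 - <<'E'
from h import *
a=cam('scene')['pixels'][170:335,170:350]; b=cam('top')['pixels'][130:295,200:360]
cv2.imwrite('pics/k2.png',cv2.resize(np.hstack([a,b]),None,fx=2.3,fy=2.3,interpolation=3))
E
```

```text
(no output)
```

View pics/k2.png

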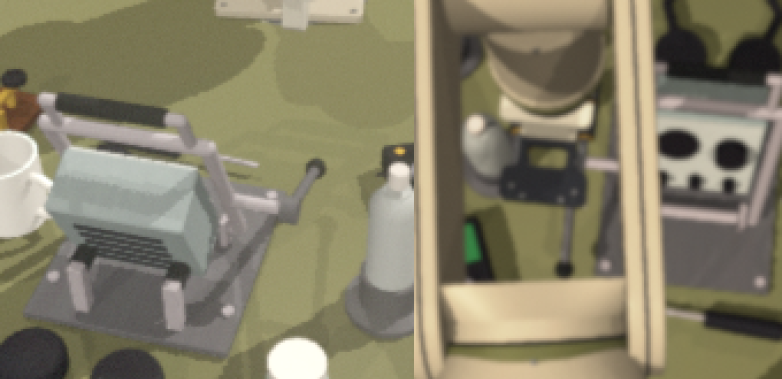

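The foot is now at (315,168) in the crop, which is scene pixel (307,243). That matches 2.69 rad, so the kickstand is fully down. Next is the handle.

Request:
arm_command([
  {"dx": 0.4, "dy": -0.9, "dz": 0, "ax": 0, "ay": 0, "az": 0, "hand": 70},
  {"dx": 0.4, "dy": -0.9, "dz": 0, "ax": 0, "ay": 0, "az": 0, "hand": 70},
  {"dx": 0.4, "dy": -0.9, "dz": 0, "ax": 0, "ay": 0, "az": 0, "hand": 70},
  {"dx": 0.4, "dy": -0.9, "dz": 0, "ax": 0, "ay": 0, "az": 0, "hand": 70},
  {"dx": 0.4, "dy": -0.9, "dz": 0, "ax": 0, "ay": 0, "az": 0, "hand": 70},
  {"dx": 0.4, "dy": -0.9, "dz": 0, "ax": 0, "ay": 0, "az": 0, "hand": 70},
  {"dx": 0.4, "dy": -0.9, "dz": 0, "ax": 0, "ay": 0, "az": 0, "hand": 70},
  {"dx": 0, "dy": 0, "dz": 0, "ax": 0, "ay": 0, "az": 0, "hand": 70},
])

```text
time: 9.3
eef_pos: [0.6523, -0.1026, 0.3138]
tool_rot: [[0.139, 0.99, -0.004], [0.99, -0.139, -0.0], [-0.001, -0.004, -1.0]]
wrist_force: [-0.0, -0.3, -1.0]
gripper_width: 0.645
grip_force: 0.0
```

Request:
arm_command([
  {"dx": 0, "dy": 0, "dz": 0, "ax": 0, "ay": 0, "az": 0, "hand": 70},
  {"dx": 0, "dy": 0, "dz": -0.5, "ax": 0, "ay": 0, "az": 0, "hand": 70},
  {"dx": 0, "dy": 0, "dz": -0.6, "ax": 0, "ay": 0, "az": 0, "hand": 70},
  {"dx": 0, "dy": 0, "dz": -0.6, "ax": 0, "ay": 0, "az": 0, "hand": 70},
  {"dx": 0, "dy": 0, "dz": -0.6, "ax": 0, "ay": 0, "az": 0, "hand": 70},
  {"dx": 0, "dy": 0, "dz": -0.5, "ax": 0, "ay": 0, "az": 0, "hand": 70},
  {"dx": 0, "dy": 0, "dz": 0, "ax": 0, "ay": 0, "az": 0, "hand": 70},
])

```text
time: 10.0
eef_pos: [0.6511, -0.0994, 0.2432]
tool_rot: [[0.136, 0.991, -0.005], [0.991, -0.136, 0.001], [0.0, -0.005, -1.0]]
wrist_force: [0.3, 0.2, -0.4]
gripper_width: 0.7
grip_force: 0.0
```

```bash
python3 - <<'E'
from h import *
a=cam('scene')['pixels'][150:290,150:340]; b=cam('wrist')['pixels']
cv2.imwrite('pics/g.png',np.hstack([cv2.resize(a,(475,350),interpolation=3),cv2.resize(b,None,fx=.58,fy=350/420)]))
E
```

```text
(no output)
```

View pics/g.png

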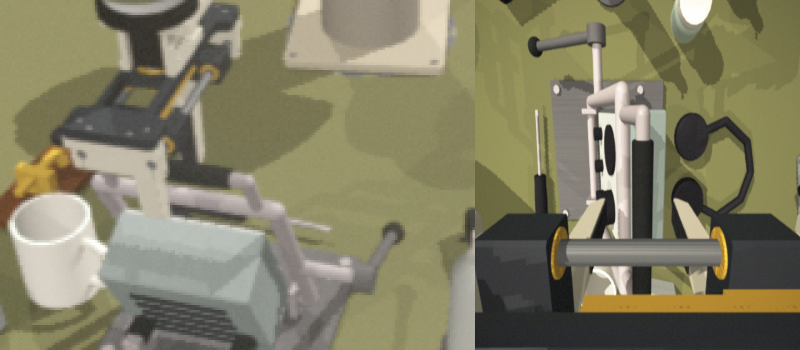

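The sleeve, at x≈643 in the wrist crop, lies midway between the fingers at about 600 and 688. I'll close on it.

Request:
arm_command([
  {"dx": 0, "dy": 0, "dz": 0, "ax": 0, "ay": 0, "az": 0, "hand": 0},
  {"dx": 0, "dy": 0, "dz": 0, "ax": 0, "ay": 0, "az": 0, "hand": 0},
  {"dx": 0, "dy": 0, "dz": 0, "ax": 0, "ay": 0, "az": 0, "hand": 0},
  {"dx": 0, "dy": 0, "dz": 0, "ax": 0, "ay": 0, "az": 0, "hand": 0},
  {"dx": 0, "dy": 0, "dz": 0, "ax": 0, "ay": 0, "az": 0, "hand": 0},
  {"dx": 0, "dy": 0, "dz": 0, "ax": 0, "ay": 0, "az": 0, "hand": 0},
  {"dx": 0, "dy": 0, "dz": 0, "ax": 0, "ay": 0, "az": 0, "hand": 0},
])

```text
time: 10.8
eef_pos: [0.6528, -0.0999, 0.2468]
tool_rot: [[0.137, 0.991, 0.001], [0.991, -0.137, -0.0], [0.0, 0.001, -1.0]]
wrist_force: [2.0, -1.0, -0.1]
gripper_width: 0.183
grip_force: 30.0
```

Request:
arm_command([
  {"dx": -0.324, "dy": 0.043, "dz": 0.125, "ax": 0, "ay": 0, "az": 0, "hand": 0},
  {"dx": -0.324, "dy": 0.043, "dz": 0.125, "ax": 0, "ay": 0, "az": 0, "hand": 0},
  {"dx": -0.324, "dy": 0.043, "dz": 0.125, "ax": 0, "ay": 0, "az": 0, "hand": 0},
  {"dx": -0.335, "dy": 0.044, "dz": 0.091, "ax": 0, "ay": 0, "az": 0, "hand": 0},
  {"dx": -0.335, "dy": 0.044, "dz": 0.091, "ax": 0, "ay": 0, "az": 0, "hand": 0},
  {"dx": -0.335, "dy": 0.044, "dz": 0.091, "ax": 0, "ay": 0, "az": 0, "hand": 0},
  {"dx": 0, "dy": 0, "dz": 0, "ax": 0, "ay": 0, "az": 0, "hand": 0},
])

```text
time: 11.5
eef_pos: [0.602, -0.0928, 0.263]
tool_rot: [[0.136, 0.991, -0.001], [0.991, -0.136, 0.001], [0.001, -0.001, -1.0]]
wrist_force: [2.1, 3.6, 0.9]
gripper_width: 0.183
grip_force: 30.0
```

Request:
arm_command([
  {"dx": -0.342, "dy": 0.045, "dz": 0.055, "ax": 0, "ay": 0, "az": 0, "hand": 0},
  {"dx": -0.342, "dy": 0.045, "dz": 0.055, "ax": 0, "ay": 0, "az": 0, "hand": 0},
  {"dx": -0.342, "dy": 0.045, "dz": 0.055, "ax": 0, "ay": 0, "az": 0, "hand": 0},
  {"dx": -0.347, "dy": 0.046, "dz": 0.02, "ax": 0, "ay": 0, "az": 0, "hand": 0},
  {"dx": -0.347, "dy": 0.046, "dz": 0.02, "ax": 0, "ay": 0, "az": 0, "hand": 0},
  {"dx": -0.26, "dy": 0.035, "dz": 0.02, "ax": 0, "ay": 0, "az": 0, "hand": 0},
  {"dx": 0, "dy": 0, "dz": 0, "ax": 0, "ay": 0, "az": 0, "hand": 0},
  {"dx": 0, "dy": 0, "dz": 0, "ax": 0, "ay": 0, "az": 0, "hand": 0},
])

```text
time: 12.3
eef_pos: [0.5533, -0.0859, 0.2679]
tool_rot: [[0.136, 0.991, -0.001], [0.991, -0.136, 0.002], [0.001, -0.001, -1.0]]
wrist_force: [1.3, 7.0, -1.0]
gripper_width: 0.184
grip_force: 30.0
```

Request:
arm_command([
  {"dx": -0.1, "dy": -0.04, "dz": 0, "ax": 0, "ay": 0, "az": 0, "hand": 0},
  {"dx": 0, "dy": 0, "dz": 0, "ax": 0, "ay": 0, "az": 0, "hand": 0},
  {"dx": 0, "dy": 0, "dz": 0, "ax": 0, "ay": 0, "az": 0, "hand": 0},
  {"dx": 0, "dy": 0, "dz": 0, "ax": 0, "ay": 0, "az": 0, "hand": 0},
])

```text
time: 12.7
eef_pos: [0.5531, -0.0859, 0.2679]
tool_rot: [[0.135, 0.991, 0.004], [0.991, -0.135, 0.003], [0.003, 0.004, -1.0]]
wrist_force: [14.7, 9.6, -6.1]
gripper_width: 0.185
grip_force: 30.0
```

```bash
python3 - <<'E'
from h import *
a=cam('scene')['pixels'][130:335,150:390]; b=cam('wrist')['pixels']
cv2.imwrite('pics/u.png',np.hstack([cv2.resize(a,(480,410),interpolation=3),cv2.resize(b,(300,410))]))
s=monitor.sense(); print(s['eef_pos'],s['wrist_force'],s['qvel'].round(4),s['time'])
E
```

```text
[ 0.55309903 -0.08591361  0.26794261] [15.39789209  9.57955521 -6.01146661] [ 0.0009  0.0013 -0.0001 -0.0016  0.0005 -0.0016] 12.8
```

View pics/u.png

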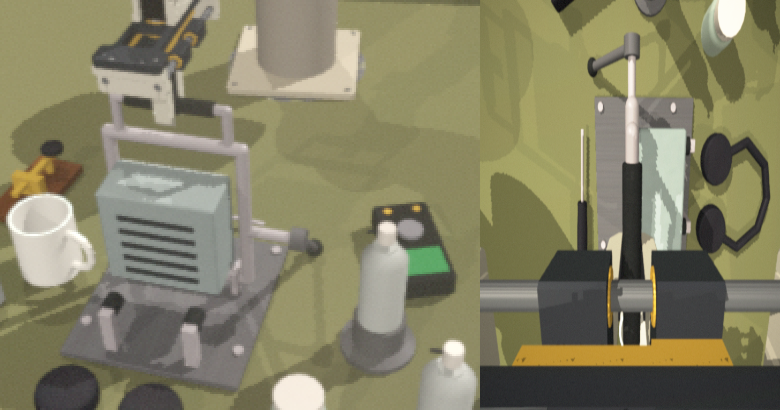

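The frame stands upright against its stop, gripped on the sleeve at (175,100). The kickstand foot is at table level at (313,247), and the cap is up.

```bash
python3 -c "
from cell import close_job
print(close_job())"
```

```text
the job is handed in; nothing more can be done
None
```

The job is handed in: I pressed the cap to its bottom and let it spring back, flipped the kickstand fully down, and am holding the frame upright against its stop by the rubber grip; the hand-in gave no verdict.

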